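# Put the microscope objectives back in their colour-coded seats and cover the blue one

## Robot

A 6-joint arm with a two-finger parallel gripper is mounted at the origin on the work surface. World frame = base frame: x ahead of the robot, y to its left, z up, the work surface at z = 0. Lengths are in m, angles in degrees, forces in N, time in s.
With the tool pointing down it reaches from about 0.3 to 0.75 m from the base axis. Payload 8.5 kg.
Tool frame: the origin (TCP) lies between the finger pads; the fingertips stand 19 mm ahead of it and the grasp point (between the pads) is the TCP; z points along the fingers, y is the direction in which the jaws open and shut (so a half turn about z gives the same grasp; the last joint's range is limited). The gripper opens to 85 mm and grips with 20 to 120 N. Pads are 22 mm wide; open, the fingers measure 114 mm over their backs; the gripper's body (76 mm by 85 mm) begins 54 mm behind the grasp point. The pads swing forward as they close: fully open they stand 13 mm farther back than shut.
Start: joints at [-81.377, 21.807, 74.336, -0, 83.858, -12.336], TCP at [0.197, -0.514, 0.25] pointing down, gripper open.
Joint ranges: [-178.18, 178.18], [-50.72, 133.34], [12.68, 142.11], [-81.47, 261.47], [9.98, 163.14], [-165.26, 165.26]. Speed limits (degrees/s): [136.94, 136.94, 180, 180, 180, 180].

## Interface

Orientations are given as a 3x3 rotation matrix whose columns are the frame's x, y, z axes.
In Python, from rig import env gives the robot as it stands.
- The arm moves only by the shell command python3 -m pendant 'ROWS' [OPENING] [FORCE]. ROWS is JSON, a list of rows, each a list of 2 entries, a list of its own where there are three numbers: the shift along the tool's x, y, z scaled (see below), then the turn, a rotation vector about the tool's x, y, z scaled (see below). A call has 1 to 20 rows; each row shifts and turns the commanded pose from where the row before left it, along the tool's axes as they then stand; what a row does not reach is not made up. The controller multiplies each number of a shift by 0.1 m and each number of a turn by pi/2 rad. A row lasts 1/8 s, in which the tool goes at most 62.5 mm and 10.7 degrees, less where a joint would pass 70% of its speed; a pose out of reach is approached as far as the arm can. A call with a number of a shift or a turn outside -1 to 1 is refused whole. A call with a gripper value outside its range is refused whole. OPENING is the gripper command: -1 is shut, 1 is fully open, values between are in proportion, set as the call begins (- or left out, the last holds). The fingers move at their own pace and stop on an object; FORCE is the grip in N (left out, the last holds). Time passes only in rows, so rows that do not move let the fingers close. It gives the time, the measured TCP pose, the force and the opening at its end, in the units of the state.
- env.observe(): the state, without advancing time (a new reading comes with each control period).
- env.get_image(name): name is "side" or "top" or "wrist"; returns a dict with "image" (420x560x3 uint8, red, green, blue), "K" (3x3 intrinsics, pixels), "R" (3x3) and "t" (3): a world point X has camera coordinates R X + t. Camera axes: x right, y down, z forward; pixel columns grow to the right and rows downward; lengths in m; the calibration is good to about 2 mm. A picture is of the moment at which its call begins. There is no depth.
- env.close_job(): hands the job in, once; it reports no verdict.
The state is a dict: "time_s": time; "q": joint angles; "qvel": joint speeds; "joint_efforts": joint torques, N m; "position": TCP position; "tool_rot": TCP orientation; "ft_force": force on the tool from outside, world axes, zero at the start; "wrist_torque": the same for the moment, N m; "grip_width": finger opening in m.
Only numpy, scipy, OpenCV 4.12 (cv2) and the standard library are available. Lean on these libraries where they do the work, as an engineer would, in place of code of your own. Each camera call takes 0.05 s, during which the arm holds its last target.

## Task

Stand the three microscope objectives with a red, a green and a blue band upright in the middle of the storage seats of their own colour. Once all three are in and let go, set the orange dust cover over the blue one so that it rests on the floor of the blue seat. Never tip any of them or the cover over, and leave the black-banded spare objective, the eyepiece and the culture dish where they stand.

Things in the scene. Friction and masses are not known exactly. Their poses are not given: they have to be found in the camera images.
- obj_red: microscope objective with the red band, standing upright, nose up: aluminium barrel 32 mm in diameter (foot flange 34 mm, 4 mm high), straight from 5 to 40 mm above its underside, then a red shoulder band (40 to 48 mm up, clearly seen from above), then a small steel nose; 55 mm tall in all, about 120 g. Round, so any grasp direction will do. Origin: centre of its underside; z axis up along the barrel.
- obj_green: microscope objective with the green band, standing upright, nose up: aluminium barrel 32 mm in diameter (foot flange 34 mm, 4 mm high), straight from 5 to 40 mm above its underside, then a green shoulder band (40 to 48 mm up, clearly seen from above), then a small steel nose; 55 mm tall in all, about 120 g. Round, so any grasp direction will do. Origin: centre of its underside; z axis up along the barrel.
- obj_blue: microscope objective with the blue band, standing upright, nose up: aluminium barrel 32 mm in diameter (foot flange 34 mm, 4 mm high), straight from 5 to 40 mm above its underside, then a blue shoulder band (40 to 48 mm up, clearly seen from above), then a small steel nose; 55 mm tall in all, about 120 g. Round, so any grasp direction will do. Origin: centre of its underside; z axis up along the barrel.
- seat_red: red storage seat fixed to the bench: a shallow round saucer, 94 mm outside, with a rim 6 mm wide and 8 mm high round a flat floor 82 mm across, 4 mm above the bench; rim and floor are red but for a dark grey round spot, 58 mm across, in the middle of the floor. Origin: centre of its underside, at bench level (the floor is at z = +4 mm).
- seat_green: green storage seat fixed to the bench: a shallow round saucer, 94 mm outside, with a rim 6 mm wide and 8 mm high round a flat floor 82 mm across, 4 mm above the bench; rim and floor are green but for a dark grey round spot, 58 mm across, in the middle of the floor. Origin: centre of its underside, at bench level (the floor is at z = +4 mm).
- seat_blue: blue storage seat fixed to the bench: a shallow round saucer, 94 mm outside, with a rim 6 mm wide and 8 mm high round a flat floor 82 mm across, 4 mm above the bench; rim and floor are blue but for a dark grey round spot, 58 mm across, in the middle of the floor. Origin: centre of its underside, at bench level (the floor is at z = +4 mm).
- cover: dust cover: a see-through orange bell, open below, standing mouth down. Outside 64 mm in diameter and 65 mm tall, wall 3 mm, so 58 mm clear across and 62 mm deep inside; on its flat top a black upright knob 22 mm in diameter and 22 mm tall (87 mm overall) to lift it by. About 90 g. Fits over an objective and inside a seat's rim. Origin: centre of its open mouth (underside); z up.
- spare: spare objective, same size and shape as the others but with a black band; stays where it is. Loose. Origin: centre of its underside.
- eyepiece: black eyepiece with a wide rubber-edged glass top, 44 mm in diameter (31 mm at its foot, up to 22 mm high), 46 mm tall; loose, stays where it is. Origin: centre of its underside.
- dish: clear empty culture dish, 54 mm in diameter, 14 mm tall; loose, stays where it is. Origin: centre of its underside.
Mind the look-alikes: they are no part of the job. What is shaped like the obj_green but yellow is not meant.

How it is judged (in metres and radians):
On the way, in this order (a step that is already met when the one before it is completed fails the run):
1. all three objectives stand released in the middle of the seats of their own colour (horizontal distance between obj_red and seat_red below 0.012 m and z of obj_red in the frame of seat_red between 0.001 and 0.008 m and angle between each of obj_red, obj_green, obj_blue's own z axis and vertical below 0.12 rad and linear speed of each of obj_red, obj_green, obj_blue below 0.03 m/s and horizontal distance between obj_green and seat_green below 0.012 m and z of obj_green in the frame of seat_green between 0.001 and 0.008 m and horizontal distance between obj_blue and seat_blue below 0.012 m and z of obj_blue in the frame of seat_blue between 0.001 and 0.008 m and contact force between the fingers and obj_red below 0.3 N and contact force between the fingers and obj_green below 0.3 N and contact force between the fingers and obj_blue below 0.3 N), for 0.2 s.
2. the dust cover rests on the floor of the blue seat, over the blue objective (horizontal distance between cover and seat_blue below 0.012 m and z of cover in the frame of seat_blue between 0.001 and 0.008 m and angle between cover's own z axis and vertical below 0.12 rad and linear speed of cover below 0.03 m/s), for 0.2 s.
At the end, for the whole second after the job is handed in: Each banded objective on the floor of its own colour's seat, and the cover on the blue seat's floor over the blue one: all within 12 mm of the seat's centre, upright within 0.12 rad, at rest, released. Spare, eyepiece and dish within 30 mm of where they began (all of step 2 and horizontal distance between obj_red and seat_red below 0.012 m and z of obj_red in the frame of seat_red between 0.001 and 0.008 m and angle between each of obj_red, obj_green, obj_blue's own z axis and vertical below 0.12 rad and linear speed of each of obj_red, obj_green, obj_blue below 0.03 m/s and horizontal distance between obj_green and seat_green below 0.012 m and z of obj_green in the frame of seat_green between 0.001 and 0.008 m and horizontal distance between obj_blue and seat_blue below 0.012 m and z of obj_blue in the frame of seat_blue between 0.001 and 0.008 m and distance of each of spare, eyepiece, dish from where it was at the start of the episode below 0.03 m); the robot touches nothing.
It fails at once if the spare objective, the eyepiece or the dish is shifted by more than 30 mm or tipped over (distance of any of spare, eyepiece, dish from where it was at the start of the episode above 0.03 m or angle between any of spare, eyepiece, dish's own z axis and vertical above 0.7 rad).
It fails at once if an objective or the dust cover is tipped over (angle between any of obj_red, obj_green, obj_blue, cover's own z axis and vertical above 0.8 rad).
It also fails if it takes over 128 s, if anything falls off the work surface, if the arm or the gripper's body presses on something with over 40 N, if the wrist force passes 120 N, or if a joint passes its speed limit or range.

## Working session

There is one attempt and no reset: what is moved stays moved. The work goes in short steps, Python scripts to look and compute and a shell command to move; the robot and the scene stay as the last step left them, time stands still between calls to the robot, and variables do not carry over. Pictures are saved under pics/ and viewed, and the job is handed in when it is done.

```bash
ls; mkdir -p pics
python3 - <<'E'
from rig import env
import cv2
s=env.observe();print(s)
for n in("top","side","wrist"):
    d=env.get_image(n);cv2.imwrite(f"pics/{n}0.png",d["image"][...,::-1]);print(n,d["K"],d["R"],d["t"])
E
```

```text
pics
{'time_s': 0.0, 'q': array([-8.13781141e+01,  2.18411622e+01,  7.43848607e+01, -2.05805724e-03,
        8.38564834e+01, -1.23358206e+01]), 'qvel': array([-0.06576175,  0.03604216,  0.02639318, -0.03624639,  0.10721774,
        0.11079364]), 'joint_efforts': array([ 7.75595508e-04, -4.48462486e+01, -2.31278765e+01, -7.39128473e-05,
        4.86427685e-03, -3.68621880e-07]), 'position': array([ 0.19667256, -0.51335446,  0.24970951]), 'tool_rot': array([[ 9.33843356e-01,  3.57682155e-01, -2.51185479e-04],
       [ 3.57682139e-01, -9.33842318e-01,  1.41837778e-03],
       [ 2.72760790e-04, -1.41438722e-03, -9.99998963e-01]]), 'ft_force': array([-0.30963211, -0.38118326,  1.2856004 ]), 'wrist_torque': array([ 0.03847597, -0.01281376,  0.01280399]), 'grip_width': 0.0854457285153902}
top [[409.03342432   0.         280.13731326]
 [  0.         409.03342432 212.01056024]
 [  0.           0.           1.        ]] [[-0.00470216 -0.99998322 -0.00338407]
 [-0.9868518   0.0051871  -0.1615445 ]
 [ 0.16155935  0.00257996 -0.98685963]] [0.05657268 0.56374178 0.90178161]
side [[386.56845837   0.         279.84646282]
 [  0.         386.56845837 206.62859222]
 [  0.           0.           1.        ]] [[-0.98632889 -0.16385473 -0.01751977]
 [-0.09793516  0.66836422 -0.73735878]
 [ 0.13252931 -0.72556247 -0.67527408]] [0.55649648 0.06954427 0.93815   ]
wrist [[358.27806668   0.         279.12692868]
 [  0.         358.27806668 214.00587517]
 [  0.           0.           1.        ]] [[ 3.56965031e-01 -9.34117503e-01 -6.76855520e-04]
 [-8.95587159e-01 -3.42446771e-01  2.83996213e-01]
 [-2.65517621e-01 -1.00770534e-01 -9.58825163e-01]] [-0.54984607 -0.03622044  0.37882485]
```

View pics/top0.png

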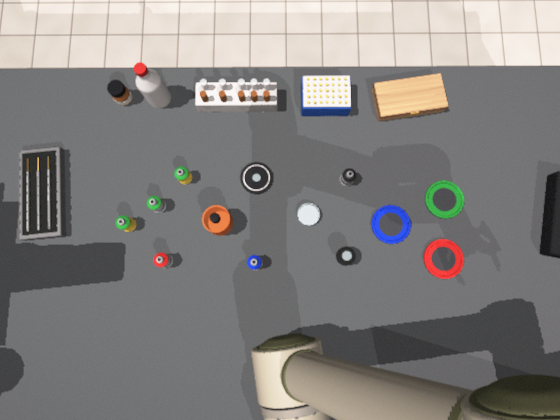

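View pics/side0.png

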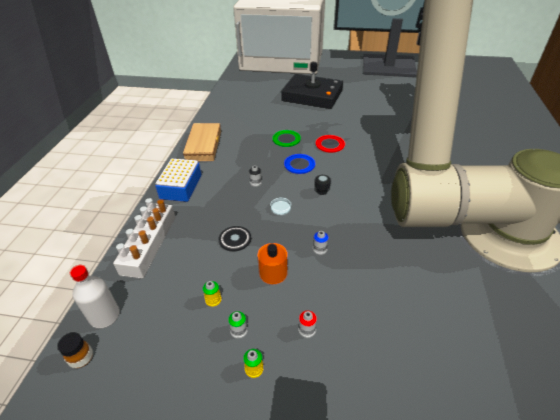

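The top view shows red (162,259), green on an aluminium barrel (155,203), blue (254,262) and the cover (216,220). The seats are blue (391,224), green (445,199) and red (444,259). The green-on-yellow items at (125,223) and (182,175) are look-alikes. Next I'll measure these.

```bash
cat > h.py <<'E'
import numpy as np, cv2
from rig import env
def ray(d,u,v,z):
    K,R,t=d["K"],np.array(d["R"]),np.array(d["t"])
    r=R.T@np.linalg.inv(K)@np.array([u,v,1.]); c=-R.T@t
    return c+r*(z-c[2])/r[2]
def proj(d,X):
    p=d["K"]@(d["R"]@np.array(X)+d["t"]);return p[:2]/p[2]
def mask(im,c):
    h=cv2.cvtColor(im,cv2.COLOR_RGB2HSV);H,S,V=[h[...,i].astype(int) for i in range(3)]
    g=(S>130)&(V>60)
    return (g&{'red':(H<5)|(H>174),'green':(H>45)&(H<75),'blue':(H>112)&(H<128),'orange':(H>5)&(H<16),'yellow':(H>20)&(H<35)}[c]).astype(np.uint8)
def blobs(d,c,amin=20):
    n,l,s,ce=cv2.connectedComponentsWithStats(mask(d["image"],c))
    return [(s[i,4],s[i,:4].tolist(),ce[i].round(1),l==i) for i in range(1,n) if s[i,4]>=amin]
E
python3 - <<'E'
from h import *
for n in("top","side"):
    d=env.get_image(n);print(n)
    for c in('red','green','blue','orange'):
        for a,b,ce,m in blobs(d,c):
            big=b[2]>25 and c!='orange'
            if c=='orange': z=.05
            elif big: z=.007
            else: z=.046
            w=ray(d,*ce,z)
            # ellipse fit of outer contour for seats
            if big:
                k=cv2.findContours(m.astype(np.uint8),0,2)[0][0]
                e=cv2.fitEllipse(k); w=ray(d,*e[0],z)
            if .0<w[0]<.9: print(c,a,b,ce,w.round(4))
    im=d["image"][...,::-1]
    cr=im[140:290,90:480] if n=="top" else im[110:400,180:360]
    f=2 if n=="top" else 2
    cv2.imwrite(f"pics/{n}_z.png",cv2.resize(cr,None,fx=f,fy=f,interpolation=cv2.INTER_CUBIC))
E
```

```text
top
red 829 [424, 239, 40, 40] [443.6 258.5] [ 0.4568 -0.332   0.007 ]
red 119 [154, 253, 14, 14] [160.9 259.5] [0.4559 0.3256 0.046 ]
green 84 [175, 167, 13, 13] [181.5 173.8] [0.6564 0.2856 0.046 ]
green 695 [425, 181, 39, 37] [444.  199.2] [ 0.5998 -0.3434  0.007 ]
green 90 [147, 196, 14, 13] [154.2 202.7] [0.5875 0.3468 0.046 ]
green 94 [116, 216, 14, 13] [123.3 222.3] [0.5418 0.4162 0.046 ]
blue 779 [371, 205, 40, 39] [390.8 223.9] [ 0.54   -0.2112  0.007 ]
blue 120 [247, 255, 15, 14] [254.  261.7] [0.4499 0.1137 0.046 ]
orange 76 [113, 88, 16, 13] [122.4  96.2] [0.8496 0.4345 0.05  ]
orange 46 [200, 91, 7, 10] [203.3  95.7] [0.8497 0.2384 0.05  ]
orange 46 [219, 91, 7, 10] [222.2  95.7] [0.8494 0.1927 0.05  ]
orange 46 [238, 91, 7, 10] [241.   95.6] [0.8494 0.1471 0.05  ]
orange 47 [251, 91, 6, 10] [253.5  95.6] [0.8492 0.1169 0.05  ]
orange 46 [264, 91, 5, 10] [266.1  95.5] [0.8492 0.0864 0.05  ]
orange 636 [202, 205, 31, 30] [217.4 220.1] [0.5453 0.1982 0.05  ]
side
red 313 [315, 135, 30, 18] [329.8 143.3] [ 0.4574 -0.3327  0.007 ]
red 161 [299, 311, 18, 16] [307.4 319.3] [0.
[... 247 characters left out ...]
8] [252.6 358.4] [0.5415 0.4214 0.046 ]
blue 91 [284, 154, 32, 20] [298.7 163. ] [ 0.5403 -0.2116  0.007 ]
blue 56 [289, 158, 21, 12] [299.4 163.5] [ 0.5335 -0.1574  0.046 ]
blue 51 [314, 232, 15, 11] [320.6 237. ] [0.4498 0.1163 0.046 ]
orange 49 [184, 151, 31, 5] [198.  154.1] [ 0.8315 -0.1564  0.05  ]
orange 124 [153, 200, 12, 21] [158.6 210.2] [0.8515 0.089  0.05  ]
orange 66 [147, 217, 9, 12] [151.2 222.4] [0.8522 0.1322 0.05  ]
orange 71 [139, 231, 9, 12] [143.1 236.4] [0.8522 0.1783 0.05  ]
orange 976 [257, 243, 31, 42] [272.4 264. ] [0.5439 0.2133 0.05  ]
orange 77 [130, 246, 9, 13] [134.3 251.6] [0.8521 0.2247 0.05  ]
orange 130 [63, 341, 26, 22] [ 78.  353.2] [0.8474 0.4619 0.05  ]
```

View pics/top_z.png

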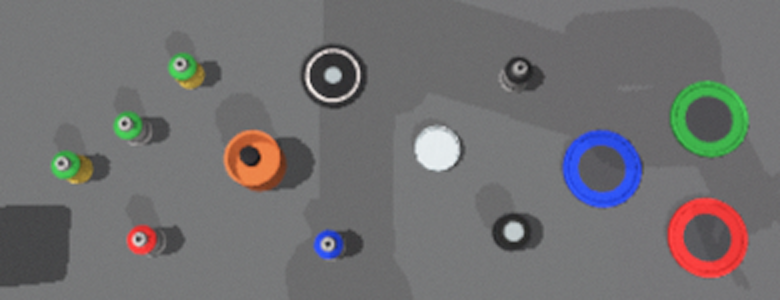

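View pics/side_z.png

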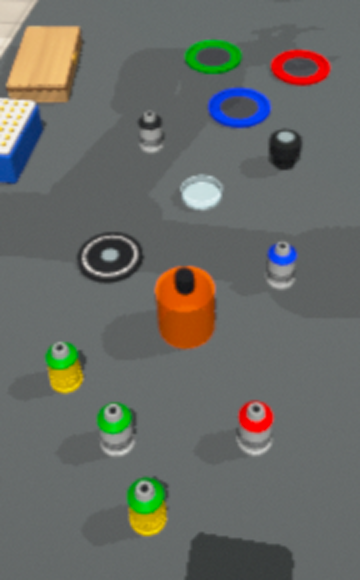

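View pics/wrist0.png

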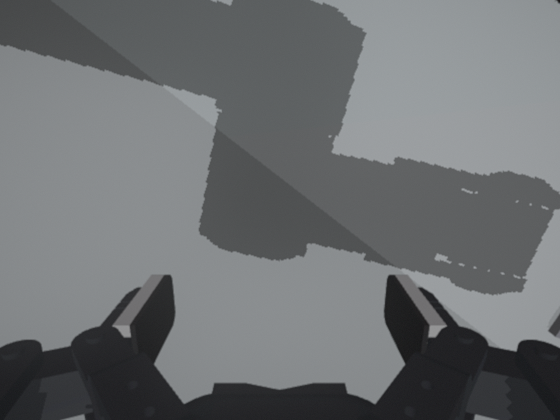

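```bash
python3 -m pendant '[[[0,0,0],[0,0,-0.1]],[[0,0,0],[0,0,-0.1]],[[0,0,0],[0,0,-0.1]],[[0,0,0],[0,0,-0.1]],[[0,0,0],[0,0,-0.1]],[[0,0,0],[0,0,-0.1]],[[0,0,0],[0,0,-0.1]],[[0,0,0],[0,0,-0.067]],[[0,0,0],[0,0,0]]]' 0.2 40
python3 - <<'E'
from h import *
d=env.get_image("top")
for p in [(345,256),(348,177),(308,214)]: print(ray(d,*p,.03))
s=env.observe();print(s['position'],s['q'],s['tool_rot'].round(4))
E
```

```text
time_s: 1.38
position: [0.1967, -0.5135, 0.2502]
tool_rot: [[0.001, 1.0, -0.0], [1.0, -0.001, 0.0], [0.0, -0.0, -1.0]]
ft_force: [-0.3, 0.2, 0.4]
grip_width: 0.0513
[ 0.46267139 -0.09582588  0.03      ]
[ 0.65050871 -0.10868195  0.03      ]
[ 0.56153447 -0.01175836  0.03      ]
[ 0.19671491 -0.51355819  0.25021085] [-8.13776618e+01  2.18137700e+01  7.43433388e+01 -3.44323213e-04
  8.38585141e+01 -8.12381723e+01] [[ 2.4e-03  1.0e+00 -0.0e+00]
 [ 1.0e+00 -2.4e-03  3.0e-04]
 [ 3.0e-04 -0.0e+00 -1.0e+00]]
```

```bash
python3 -m pendant '[[[0.4,0.3,0],[0,0,0]],[[0.5,0.3,0],[0,0,0]],[[0.5,0.3,0],[0,0,0]],[[0.5,0.3,0],[0,0,0]],[[0.5,0.3,0],[0,0,0]],[[0.5,0.3,0],[0,0,0]],[[0.5,0.3,0],[0,0,0]],[[0.5,0.3,0],[0,0,0]],[[0.5,0.2,0],[0,0,0]],[[0.5,0,0],[0,0,0]],[[0.5,0,0],[0,0,0]],[[0.5,0,0],[0,0,0]],[[0.5,0,0],[0,0,0]],[[0.5,0,0.2],[0,0,0]],[[0.5,0,0.2],[0,0,0]],[[0.5,0,0.3],[0,0,0]],[[0.5,0,0.3],[0,0,0]],[[0,0,0],[0,0,0]],[[0,0,0],[0,0,0]]]' 0.3 40
python3 - <<'E'
from h import *
s=env.observe();print(s['position'],s['q'])
d=env.get_image("wrist");cv2.imwrite("pics/w1.png",d["image"][...,::-1])
for a,b,c,m in blobs(d,'red'): print(a,b,c,ray(d,*c,.048))
E
```

```text
time_s: 3.8
position: [0.4571, 0.3261, 0.1506]
tool_rot: [[0.001, 1.0, 0.0], [1.0, -0.001, -0.0], [-0.0, 0.0, -1.0]]
ft_force: [0.6, -0.4, 0.2]
grip_width: 0.0553
[0.45705168 0.32607523 0.15064624] [ 2.34321743e+01  2.81073744e+01  8.14932506e+01 -1.74313121e-02
  7.03835067e+01  2.35036797e+01]
1281 [255, 194, 49, 48] [279.  216.2] [0.45716735 0.32955133 0.048     ]
```

View pics/w1.png

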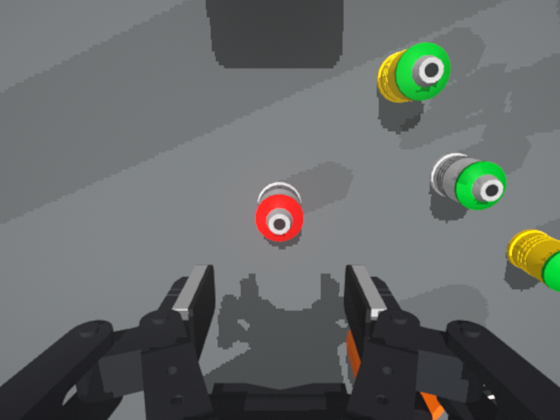

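Wrist view: red objective centred between the jaws at (279,216), at x≈0.457, y≈0.328, which agrees with the other two cameras. Now lowering.

```bash
python3 -m pendant '[[[0.02,0,0.2],[0,0,0]],[[0,0,0.3],[0,0,0]],[[0,0,0.3],[0,0,0]],[[0,0,0.2],[0,0,0]],[[0,0,0.15],[0,0,0]],[[0,0,0.086],[0,0,0]],[[0,0,0],[0,0,0]],[[0,0,0],[0,0,0]]]' 0.3 40 && python3 -m pendant '[[[0,0,0],[0,0,0]],[[0,0,0],[0,0,0]],[[0,0,0],[0,0,0]],[[0,0,0],[0,0,0]],[[0,0,0],[0,0,0]],[[0,0,0],[0,0,0]]]' -1 40
```

```text
time_s: 4.85
position: [0.4573, 0.3285, 0.0274]
tool_rot: [[0.0, 1.0, 0.001], [1.0, -0.0, 0.001], [0.001, 0.001, -1.0]]
ft_force: [-0.0, -0.3, 0.5]
grip_width: 0.0555
time_s: 5.6
position: [0.457, 0.3285, 0.0273]
tool_rot: [[0.0, 1.0, 0.001], [1.0, -0.0, 0.0], [0.0, 0.001, -1.0]]
ft_force: [-2.0, 0.9, 5.2]
grip_width: 0.031
```

```bash
python3 -m pendant '[[[0,0,-0.1],[0,0,0]],[[0,0,-0.3],[0,0,0]],[[0,0,-0.4],[0,0,0]],[[0,0,-0.4],[0,0,0]],[[0,0,-0.1],[0,0,0]],[[-0.2,0,0],[0,0,0]],[[-0.4,0,0],[0,0,0]],[[-0.5,0,0],[0,0,0]],[[-0.6,0,0],[0,0,0]],[[-0.6,0,0],[0,0,0]],[[-0.6,0,0],[0,0,0]],[[-0.6,0,0],[0,0,0]],[[-0.6,0,0],[0,0,0]],[[-0.6,0,0],[0,0,0]],[[-0.6,0,0],[0,0,0]],[[-0.6,0,0],[0,0,0]],[[-0.4,0,0],[0,0,0]],[[-0.2,0,0],[0,0,0]],[[-0.1,0,0],[0,0,0]],[[0,0,0],[0,0,0]]]' - 40
python3 - <<'E'
from h import *
s=env.observe();print(s['position'],s['grip_width'])
d=env.get_image("wrist");cv2.imwrite("pics/w2.png",d["image"][...,::-1])
E
```

```text
time_s: 8.1
position: [0.4566, -0.3311, 0.1563]
tool_rot: [[-0.0, 1.0, -0.001], [1.0, 0.0, 0.001], [0.001, -0.001, -1.0]]
ft_force: [0.1, 0.5, -1.7]
grip_width: 0.031
[ 0.45655765 -0.33105906  0.1562704 ] 0.031000442023791423
```

View pics/w2.png

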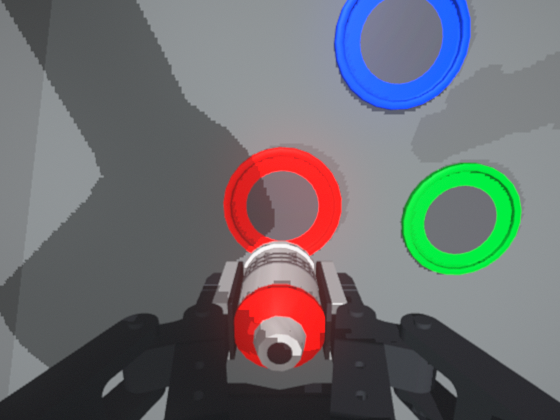

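Objective held upright, seat centred ahead of the jaws at (283,203). Lowering.

```bash
python3 -m pendant '[[[-0.01,0,0.2],[0,0,0]],[[0,0,0.4],[0,0,0]],[[0,0,0.3],[0,0,0]],[[0,0,0.2],[0,0,0]],[[0,0,0.1],[0,0,0]],[[0,0,0.045],[0,0,0]],[[0,0,0],[0,0,0]],[[0,0,0],[0,0,0]]]' - 40 && python3 -m pendant '[[[0,0,0],[0,0,0]],[[0,0,0],[0,0,0]],[[0,0,0],[0,0,0]],[[0,0,-0.05],[0,0,0]],[[0,0,-0.2],[0,0,0]],[[0,0,-0.4],[0,0,0]],[[0,0,-0.4],[0,0,0]],[[0,0,-0.2],[0,0,0]],[[0,0,0],[0,0,0]]]' 0.2 40;  python3 - <<'E'
from h import *
s=env.observe();print(s['position'],s['grip_width'])
d=env.get_image("wrist");cv2.imwrite("pics/w3.png",d["image"][...,::-1])
E
```

```text
time_s: 9.15
position: [0.457, -0.3328, 0.0329]
tool_rot: [[0.0, 1.0, 0.001], [1.0, -0.0, -0.001], [-0.001, 0.001, -1.0]]
ft_force: [-0.2, -0.4, -1.0]
grip_width: 0.031
time_s: 10.28
position: [0.4571, -0.333, 0.1587]
tool_rot: [[0.0, 1.0, 0.002], [1.0, -0.0, -0.003], [-0.003, 0.002, -1.0]]
ft_force: [-0.0, -0.2, 0.1]
grip_width: 0.0513
[ 0.45711258 -0.33298433  0.15873283] 0.05126744686738156
```

View pics/w3.png

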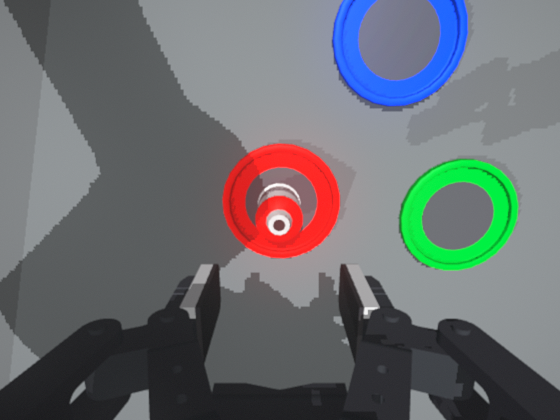

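Red stands inside its seat's spot (foot near (280,195), seat centre (281,200)). On to green.

```bash
python3 -m pendant '[[[0.2,0.1,0],[0,0,0]],[[0.4,0.1,0],[0,0,0]],[[0.6,0.1,0],[0,0,0]],[[0.6,0.1,0],[0,0,0]],[[0.6,0.1,0],[0,0,0]],[[0.6,0.1,0],[0,0,0]],[[0.6,0.1,0],[0,0,0]],[[0.6,0.1,0],[0,0,0]],[[0.6,0.1,0],[0,0,0]],[[0.6,0.1,0],[0,0,0]],[[0.6,0.1,0],[0,0,0]],[[0.4,0.1,0],[0,0,0]],[[0.3,0.1,0],[0,0,0]],[[0.13,0,0],[0,0,0]],[[0,0,0],[0,0,0]],[[0,0,0],[0,0,0]]]' 0.2 40
python3 - <<'E'
from h import *
s=env.observe();print(s['position'],s['grip_width'])
d=env.get_image("wrist");cv2.imwrite("pics/w4.png",d["image"][...,::-1])
for a,b,c,m in blobs(d,'green',200): print(a,b,c,ray(d,*c,.048))
E
```

```text
time_s: 12.32
position: [0.5868, 0.3492, 0.1571]
tool_rot: [[0.001, 1.0, -0.001], [1.0, -0.001, -0.0], [-0.0, -0.001, -1.0]]
ft_force: [-0.3, -0.9, 0.1]
grip_width: 0.0511
[0.58681157 0.34921812 0.15705891] 0.0510963274788814
1473 [187, 85, 51, 54] [212.7 110.9] [0.5456043  0.41938354 0.048     ]
1146 [261, 194, 47, 46] [283.7 214.8] [0.58996767 0.35169029 0.048     ]
383 [372, 275, 29, 34] [389.7 287. ] [0.6664224  0.29723515 0.048     ]
```

View pics/w4.png

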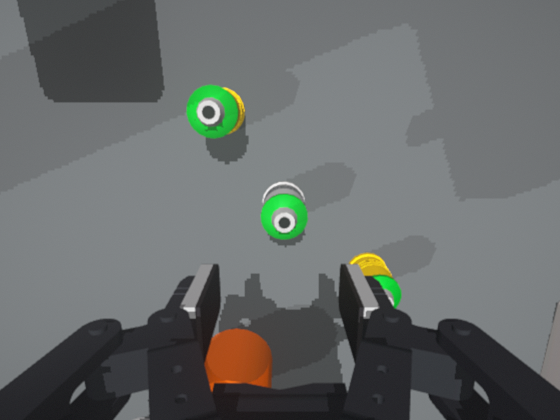

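The aluminium-barrelled green one is centred at (284,215), with the yellow look-alikes clear of the fingers. Grasping.

```bash
python3 -m pendant '[[[0.01,0.015,0.2],[0,0,0]],[[0,0,0.3],[0,0,0]],[[0,0,0.3],[0,0,0]],[[0,0,0.2],[0,0,0]],[[0,0,0.2],[0,0,0]],[[0,0,0.1],[0,0,0]],[[0,0,0],[0,0,0]],[[0,0,0],[0,0,0]]]' 0.2 40 && python3 -m pendant '[[[0,0,0],[0,0,0]],[[0,0,0],[0,0,0]],[[0,0,0],[0,0,0]],[[0,0,0],[0,0,0]],[[0,0,0],[0,0,0]]]' -1 40
```

```text
time_s: 13.38
position: [0.5889, 0.3513, 0.0282]
tool_rot: [[0.0, 1.0, 0.001], [1.0, -0.0, 0.001], [0.001, 0.001, -1.0]]
ft_force: [-0.8, -0.0, -0.9]
grip_width: 0.0512
time_s: 14.0
position: [0.5889, 0.3514, 0.0281]
tool_rot: [[0.0, 1.0, 0.002], [1.0, -0.0, 0.001], [0.001, 0.002, -1.0]]
ft_force: [-0.9, -1.0, 6.1]
grip_width: 0.0311
```

```bash
python3 -m pendant '[[[0,0,-0.1],[0,0,0]],[[0,0,-0.3],[0,0,0]],[[0,0,-0.4],[0,0,0]],[[0,0,-0.4],[0,0,0]],[[0,0,-0.1],[0,0,0]],[[-0.2,0.11,0],[0,0,0]],[[-0.4,0,0],[0,0,0]],[[-0.6,0,0],[0,0,0]],[[-0.6,0,0],[0,0,0]],[[-0.6,0,0],[0,0,0]],[[-0.6,0,0],[0,0,0]],[[-0.6,0,0],[0,0,0]],[[-0.6,0,0],[0,0,0]],[[-0.6,0,0],[0,0,0]],[[-0.6,0,0],[0,0,0]],[[-0.6,0,0],[0,0,0]],[[-0.6,0,0],[0,0,0]],[[-0.25,0,0],[0,0,0]],[[-0.1,0,0],[0,0,0]],[[0,0,0],[0,0,0]]]' - 40
python3 - <<'E'
from h import *
s=env.observe();print(s['position'],s['grip_width'])
d=env.get_image("wrist");cv2.imwrite("pics/w5.png",d["image"][...,::-1])
E
```

```text
time_s: 16.5
position: [0.5987, -0.3437, 0.156]
tool_rot: [[0.001, 1.0, -0.002], [1.0, -0.001, 0.001], [0.001, -0.002, -1.0]]
ft_force: [-0.7, -0.1, -1.6]
grip_width: 0.0314
[ 0.59872032 -0.34370217  0.1560166 ] 0.03136192154920054
```

View pics/w5.png

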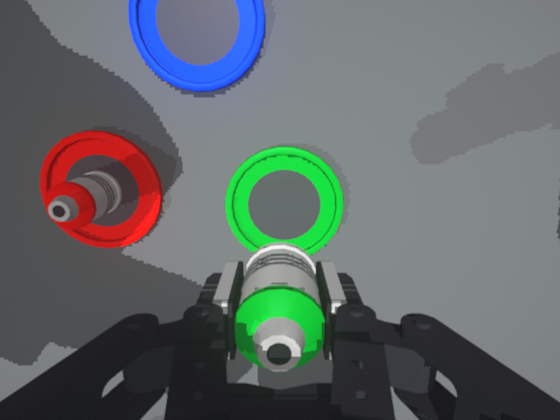

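Green is held upright and its seat is at (284,203). Lower to z≈0.033 with dz −0.1235, then release.

```bash
python3 -m pendant '[[[0,0.01,0.2],[0,0,0]],[[0,0,0.4],[0,0,0]],[[0,0,0.3],[0,0,0]],[[0,0,0.2],[0,0,0]],[[0,0,0.1],[0,0,0]],[[0,0,0.035],[0,0,0]],[[0,0,0],[0,0,0]],[[0,0,0],[0,0,0]]]' - 40 && python3 -m pendant '[[[0,0,0],[0,0,0]],[[0,0,0],[0,0,0]],[[0,0,0],[0,0,0]],[[0,0,-0.05],[0,0,0]],[[0,0,-0.2],[0,0,0]],[[0,0,-0.4],[0,0,0]],[[0,0,-0.4],[0,0,0]],[[0,0,-0.2],[0,0,0]],[[0,0,0],[0,0,0]]]' 0.2 40;  python3 - <<'E'
from h import *
s=env.observe();print(s['position'],s['grip_width'])
d=env.get_image("wrist");cv2.imwrite("pics/w6.png",d["image"][...,::-1])
E
```

```text
time_s: 17.55
position: [0.6006, -0.3438, 0.0346]
tool_rot: [[0.0, 1.0, 0.001], [1.0, -0.0, -0.001], [-0.001, 0.001, -1.0]]
ft_force: [-0.7, 0.1, -1.5]
grip_width: 0.0314
time_s: 18.68
position: [0.6007, -0.344, 0.1607]
tool_rot: [[0.0, 1.0, 0.003], [1.0, -0.0, -0.002], [-0.002, 0.003, -1.0]]
ft_force: [-0.8, -0.2, -0.4]
grip_width: 0.0514
[ 0.60071029 -0.34398363  0.16066637] 0.051405716336668954
```

View pics/w6.png

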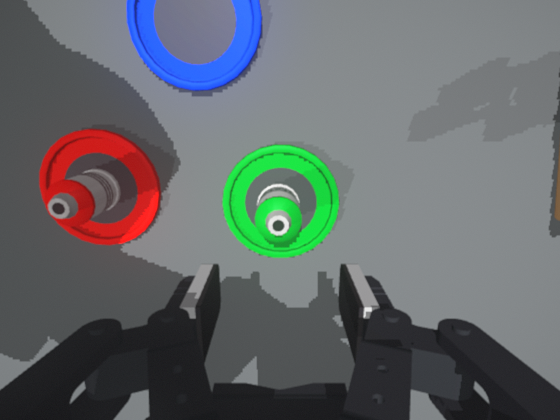

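Green stands centred in its seat. On to blue.

```bash
python3 -m pendant '[[[0.2,-0.16,0],[0,0,0]],[[0.4,-0.16,0],[0,0,0]],[[0.6,-0.16,0],[0,0,0]],[[0.6,-0.16,0],[0,0,0]],[[0.6,-0.16,0],[0,0,0]],[[0.6,-0.16,0],[0,0,0]],[[0.6,-0.16,0],[0,0,0]],[[0.6,-0.16,0],[0,0,0]],[[0.3,-0.16,0],[0,0,0]],[[0.087,-0.067,0],[0,0,0]],[[0,0,0],[0,0,0]],[[0,0,0],[0,0,0]]]' 0.2 40
python3 - <<'E'
from h import *
s=env.observe();print(s['position'],s['grip_width'])
d=env.get_image("wrist");cv2.imwrite("pics/w7.png",d["image"][...,::-1])
for a,b,c,m in blobs(d,'blue',200): print(a,b,c,ray(d,*c,.048))
E
```

```text
time_s: 20.23
position: [0.4502, 0.1141, 0.1585]
tool_rot: [[0.002, 1.0, -0.0], [1.0, -0.002, -0.0], [-0.0, -0.0, -1.0]]
ft_force: [0.5, 0.4, 0.2]
grip_width: 0.0511
[0.45021077 0.11406924 0.15846038] 0.0511456471439537
1008 [257, 194, 47, 46] [280.7 217.4] [0.4514405  0.11429257 0.048     ]
```

View pics/w7.png

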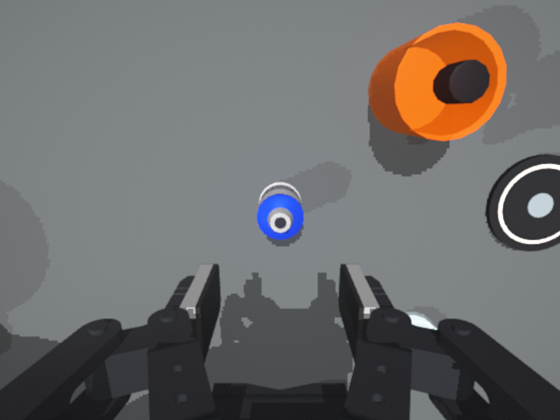

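Blue objective centred at (281,217), at (0.4505, 0.114). Grasp it.

```bash
python3 -m pendant '[[[0,0,0.2],[0,0,0]],[[0,0,0.3],[0,0,0]],[[0,0,0.3],[0,0,0]],[[0,0,0.2],[0,0,0]],[[0,0,0.2],[0,0,0]],[[0,0,0.11],[0,0,0]],[[0,0,0],[0,0,0]],[[0,0,0],[0,0,0]]]' 0.2 40 && python3 -m pendant '[[[0,0,0],[0,0,0]],[[0,0,0],[0,0,0]],[[0,0,0],[0,0,0]],[[0,0,0],[0,0,0]],[[0,0,0],[0,0,0]]]' -1 40
```

```text
time_s: 21.28
position: [0.4501, 0.1149, 0.0283]
tool_rot: [[0.0, 1.0, 0.001], [1.0, -0.0, -0.0], [-0.0, 0.001, -1.0]]
ft_force: [0.9, -0.1, 0.2]
grip_width: 0.0517
time_s: 21.9
position: [0.4501, 0.115, 0.0283]
tool_rot: [[0.0, 1.0, 0.002], [1.0, -0.0, -0.0], [-0.0, 0.002, -1.0]]
ft_force: [0.4, -0.9, 6.6]
grip_width: 0.0314
```

```bash
python3 -m pendant '[[[0,0,-0.1],[0,0,0]],[[0,0,-0.3],[0,0,0]],[[0,0,-0.4],[0,0,0]],[[0,0,-0.4],[0,0,0]],[[0,0,-0.1],[0,0,0]],[[-0.2,0.1,0],[0,0,0]],[[-0.4,0.2,0],[0,0,0]],[[-0.6,0.2,0],[0,0,0]],[[-0.6,0.2,0],[0,0,0]],[[-0.6,0.2,0],[0,0,0]],[[-0.6,0,0],[0,0,0]],[[-0.2,0,0],[0,0,0]],[[-0.064,0,0],[0,0,0]],[[0,0,0],[0,0,0]],[[0,0,0],[0,0,0]]]' - 40
python3 - <<'E'
from h import *
s=env.observe();print(s['position'],s['grip_width'])
d=env.get_image("wrist");cv2.imwrite("pics/w8.png",d["image"][...,::-1])
E
```

```text
time_s: 23.78
position: [0.5389, -0.2077, 0.1578]
tool_rot: [[-0.001, 1.0, -0.0], [1.0, 0.001, 0.0], [0.0, -0.0, -1.0]]
ft_force: [0.1, 1.1, -0.8]
grip_width: 0.0314
[ 0.53893177 -0.20772258  0.1577621 ] 0.03137330086418123
```

View pics/w8.png

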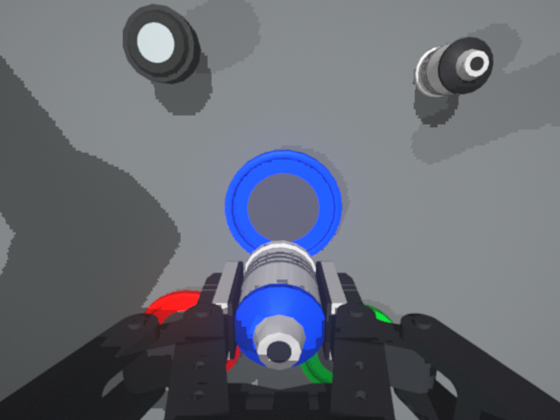

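```bash
python3 -m pendant '[[[-0.035,0.01,0.2],[0,0,0]],[[0,0,0.4],[0,0,0]],[[0,0,0.3],[0,0,0]],[[0,0,0.2],[0,0,0]],[[0,0,0.1],[0,0,0]],[[0,0,0.06],[0,0,0]],[[0,0,0],[0,0,0]],[[0,0,0],[0,0,0]]]' - 40 && python3 -m pendant '[[[0,0,0],[0,0,0]],[[0,0,0],[0,0,0]],[[0,0,0],[0,0,0]],[[0,0,-0.05],[0,0,0]],[[0,0,-0.2],[0,0,0]],[[0,0,-0.4],[0,0,0]],[[0,0,-0.4],[0,0,0]],[[0,0,-0.4],[0,0,0]],[[0,0,-0.1],[0,0,0]],[[0,0,0],[0,0,0]]]' 0.2 40;  python3 - <<'E'
from h import *
s=env.observe();print(s['position'],s['grip_width'])
d=env.get_image("wrist");cv2.imwrite("pics/w9.png",d["image"][...,::-1])
d=env.get_image("side");cv2.imwrite("pics/s9.png",cv2.resize(d["image"][100:350,180:380,::-1],None,fx=2,fy=2))
E
```

```text
time_s: 24.82
position: [0.5401, -0.2128, 0.0323]
tool_rot: [[0.0, 1.0, 0.001], [1.0, -0.0, -0.001], [-0.001, 0.001, -1.0]]
ft_force: [-0.2, -0.5, -0.8]
grip_width: 0.0311
time_s: 26.08
position: [0.5398, -0.2127, 0.1867]
tool_rot: [[0.0, 1.0, 0.0], [1.0, -0.0, -0.0], [-0.0, 0.0, -1.0]]
ft_force: [-0.3, -0.4, -0.2]
grip_width: 0.0513
[ 0.53977028 -0.21266649  0.18669229] 0.05132754091758134
```

View pics/w9.png

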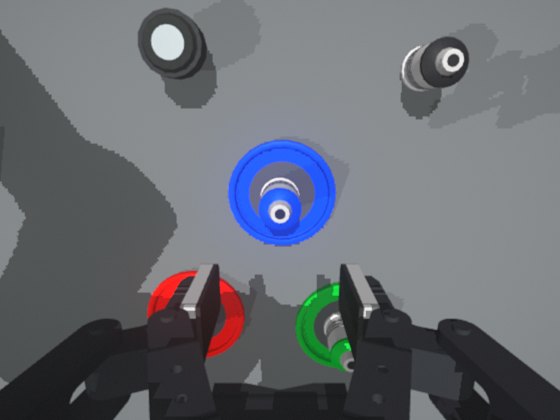

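View pics/s9.png

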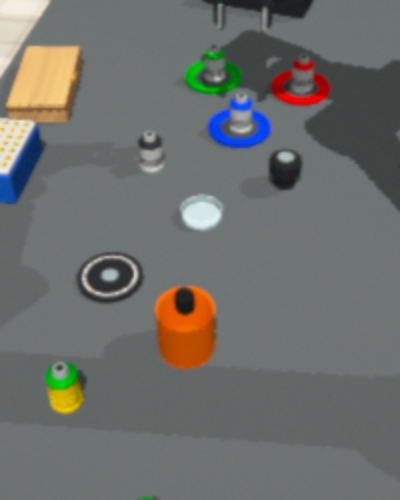

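All three stand upright in their seats. Now over to the cover, looking before I grasp its knob.

```bash
python3 -m pendant '[[[0.2,0.05,-0.2],[0,0,0]],[[0.4,0,0],[0,0,0]],[[0.6,0,0],[0,0,0]],[[0.6,0,0],[0,0,0]],[[0.6,0,0],[0,0,0]],[[0.6,0,0],[0,0,0]],[[0.6,0,0],[0,0,0]],[[0.3,0,0],[0,0,0]],[[0.15,0,0],[0,0,0]],[[0.1,0,0],[0,0,0]],[[0,0,0],[0,0,0]],[[0,0,0],[0,0,0]]]' 0.1 40
python3 - <<'E'
from h import *
s=env.observe();print(s['position'],s['grip_width'])
d=env.get_image("wrist");cv2.imwrite("pics/w10.png",d["image"][...,::-1])
im=d["image"]
def knob(d,roi):
    x0,y0,x1,y1=roi;g=d["image"][y0:y1,x0:x1].max(2)<60
    n,l,st,ce=cv2.connectedComponentsWithStats(g.astype(np.uint8))
    for i in range(1,n):
        if st[i,4]>15: print(st[i],ce[i]+[x0,y0],ray(d,*(ce[i]+[x0,y0]),.08))
knob(d,(180,100,380,270))
for a,b,c,m in blobs(d,'orange',300):print(a,b,c)
d=env.get_image("top");cv2.imwrite("pics/t10.png",d["image"][...,::-1])
d=env.get_image("side");knob(d,(255,235,290,290))
E
```

```text
time_s: 27.68
position: [0.5451, 0.2013, 0.2066]
tool_rot: [[0.001, 1.0, -0.0], [1.0, -0.001, -0.0], [-0.0, -0.0, -1.0]]
ft_force: [0.4, -0.8, 0.0]
grip_width: 0.0473
[0.54511286 0.20131583 0.20664747] 0.04728531377503909
[175 142  25  26  72] [365.56944444 252.30555556] [0.61022393 0.1689398  0.08      ]
[ 37 164   7   6  32] [220.46875 266.84375] [0.50053059 0.157273   0.08      ]
[155 164   7   6  33] [337.60606061 266.81818182] [0.58972141 0.15707916 0.08      ]
5022 [242, 157, 83, 91] [282.5 201.5]
[13 10  9 12 83] [271.84337349 250.34939759] [0.54634172 0.20139826 0.08      ]
```

View pics/w10.png

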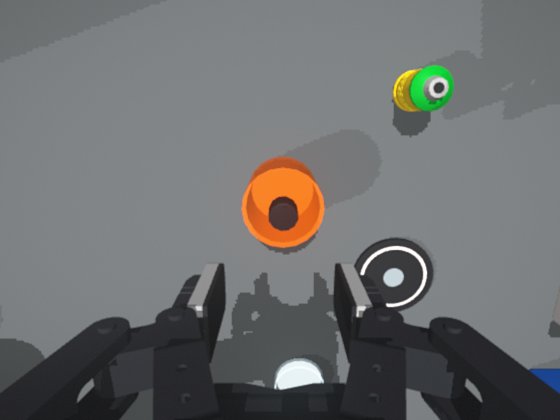

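Run:
```python
from h import *
d=env.get_image("wrist")
print(ray(d,283,214.5,.087),ray(d,283,207.5,.065))
print(proj(d,[.547,.200,.087]),proj(d,[.547,.2,.065]),proj(d,[.547,.232,.065]),proj(d,[.547,.168,.065]))
g=(d["image"].max(2)<80)[185:245,255:310].astype(np.uint8)
n,l,st,ce=cv2.connectedComponentsWithStats(g);print(st,ce)
d=env.get_image("top");print(ray(d,214.5,217.8,.085))
```

```text
[0.54800715 0.20109163 0.087     ] [0.54825319 0.20012314 0.065     ]
[281.57810512 215.97779166] [281.36811869 207.65794233] [281.35992018 166.13507767] [281.37579086 246.51510454]
[[   0    0   55   60 2729]
 [  15   13   27   32  566]
 [  31   23    1    1    1]
 [  25   24    1    1    1]
 [  21   26    1    1    1]
 [  23   26    1    1    1]
 [  26   27    1    1    1]] [[26.76108465 29.41700257]
 [28.16784452 29.93816254]
 [31.         23.        ]
 [25.         24.        ]
 [21.         26.        ]
 [23.         26.        ]
 [26.         27.        ]]
[0.54538364 0.19919323 0.085     ]
```

Knob at (283,214), giving about (0.547, 0.200) from all views, within 2.5 mm. Descend to z≈0.087.

```bash
python3 -m pendant '[[[-0.01,0.02,0.2],[0,0,0]],[[0,0,0.3],[0,0,0]],[[0,0,0.3],[0,0,0]],[[0,0,0.2],[0,0,0]],[[0,0,0.1],[0,0,0]],[[0,0,0.08],[0,0,0]],[[0,0,0],[0,0,0]],[[0,0,0],[0,0,0]]]' 0.1 40 && python3 -m pendant '[[[0,0,0],[0,0,0]],[[0,0,0],[0,0,0]],[[0,0,0],[0,0,0]],[[0,0,0],[0,0,0]],[[0,0,0],[0,0,0]],[[0,0,0],[0,0,0]]]' -1 40
python3 - <<'E'
from h import *
d=env.get_image("wrist");cv2.imwrite("pics/w11.png",d["image"][...,::-1])
E
```

```text
time_s: 28.92
position: [0.5473, 0.2013, 0.0893]
tool_rot: [[0.0, 1.0, 0.001], [1.0, -0.0, 0.0], [0.0, 0.001, -1.0]]
ft_force: [-0.6, 0.2, 0.4]
grip_width: 0.0471
time_s: 29.68
position: [0.5474, 0.2013, 0.0892]
tool_rot: [[0.0, 1.0, 0.001], [1.0, -0.0, 0.0], [0.0, 0.001, -1.0]]
ft_force: [-0.0, -0.6, 4.8]
grip_width: 0.0204
```

View pics/w11.png

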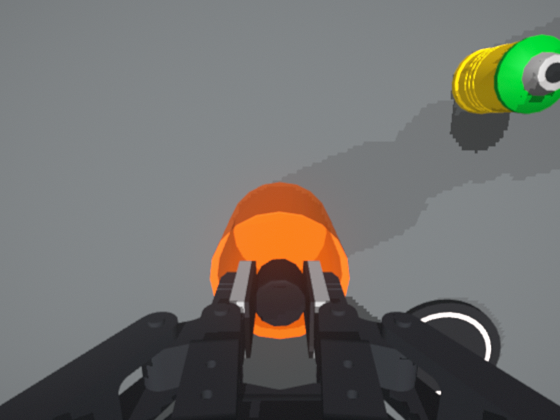

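Jaws closed squarely on the knob. Lift and carry gently.

```bash
python3 -m pendant '[[[0,0,-0.05],[0,0,0]],[[0,0,-0.2],[0,0,0]],[[0,0,-0.3],[0,0,0]],[[0,0,-0.3],[0,0,0]],[[0,0,-0.2],[0,0,0]],[[0,0,-0.1],[0,0,0]],[[-0.1,0,0],[0,0,0]],[[-0.2,0,0],[0,0,0]],[[-0.3,-0.07,0],[0,0,0]],[[-0.4,0,0],[0,0,0]],[[-0.5,0,0],[0,0,0]],[[-0.5,0,0],[0,0,0]],[[-0.5,0,0],[0,0,0]],[[-0.5,0,0],[0,0,0]],[[-0.5,0,0],[0,0,0]],[[-0.3,0,0],[0,0,0]],[[-0.2,0,0],[0,0,0]],[[-0.12,0,0],[0,0,0]],[[0,0,0],[0,0,0]],[[0,0,0],[0,0,0]]]' - 60
python3 - <<'E'
from h import *
s=env.observe();print(s['position'],s['grip_width'])
d=env.get_image("wrist");cv2.imwrite("pics/w12.png",d["image"][...,::-1])
d=env.get_image("side");cv2.imwrite("pics/s12.png",cv2.resize(d["image"][30:280,180:380,::-1],None,fx=2,fy=2))
E
```

```text
time_s: 32.22
position: [0.5399, -0.2098, 0.2037]
tool_rot: [[-0.001, 1.0, -0.0], [1.0, 0.001, 0.0], [0.0, -0.0, -1.0]]
ft_force: [0.3, -0.3, -2.3]
grip_width: 0.0198
[ 0.53992432 -0.20980222  0.20373089] 0.01980407258858683
```

View pics/w12.png

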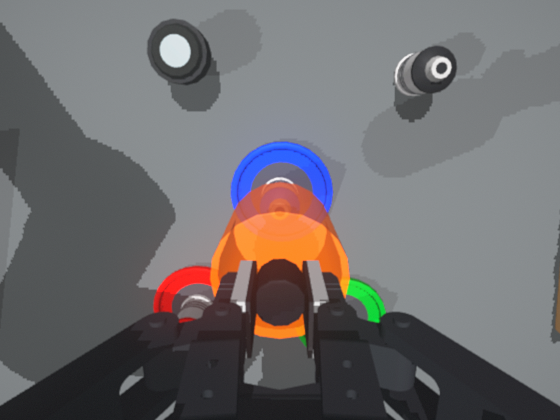

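View pics/s12.png

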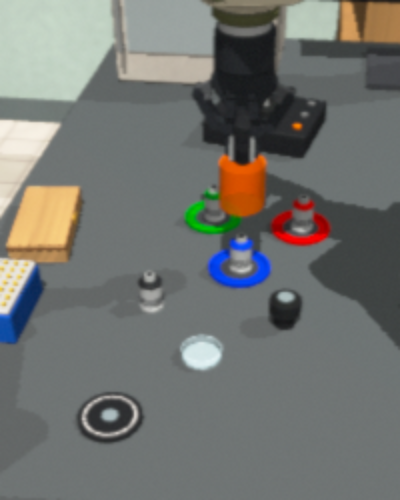

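```bash
python3 -m pendant '[[[0,0,0.2],[0,0,0]],[[0,0,0.2],[0,0,0]],[[0,0,0.1],[0,0,0]],[[0,0,0],[0,0,0]],[[0,0,0],[0,0,0]]]' - 60
```

```text
time_s: 32.95
position: [0.5402, -0.2108, 0.1545]
tool_rot: [[0.0, 1.0, 0.001], [1.0, -0.0, -0.001], [-0.001, 0.001, -1.0]]
ft_force: [-0.1, -0.2, -1.6]
grip_width: 0.0196
```

```bash
python3 -m pendant '[[[0,0,0.15],[0,0,0]],[[0,0,0.15],[0,0,0]],[[0,0,0.1],[0,0,0]],[[0,0,0.1],[0,0,0]],[[0,0,0.06],[0,0,0]],[[0,0,0.03],[0,0,0]],[[0,0,0],[0,0,0]],[[0,0,0],[0,0,0]]]' - 60
```

```text
time_s: 33.95
position: [0.54, -0.2108, 0.0951]
tool_rot: [[0.0, 1.0, 0.001], [1.0, -0.0, -0.0], [-0.0, 0.001, -1.0]]
ft_force: [-0.1, 0.5, -0.8]
grip_width: 0.0194
```

```bash
python3 -m pendant '[[[0,0,0.02],[0,0,0]],[[0,0,0],[0,0,0]],[[0,0,0],[0,0,0]]]' - 60
python3 - <<'E'
from h import *
d=env.get_image("wrist");cv2.imwrite("pics/w13.png",d["image"][...,::-1])
d=env.get_image("side");cv2.imwrite("pics/s13.png",cv2.resize(d["image"][90:240,220:380,::-1],None,fx=4,fy=4))
E
```

```text
time_s: 34.33
position: [0.5402, -0.2109, 0.0933]
tool_rot: [[0.0, 1.0, 0.001], [1.0, -0.0, -0.001], [-0.001, 0.001, -1.0]]
ft_force: [1.0, 0.4, 5.1]
grip_width: 0.02
```

View pics/s13.png

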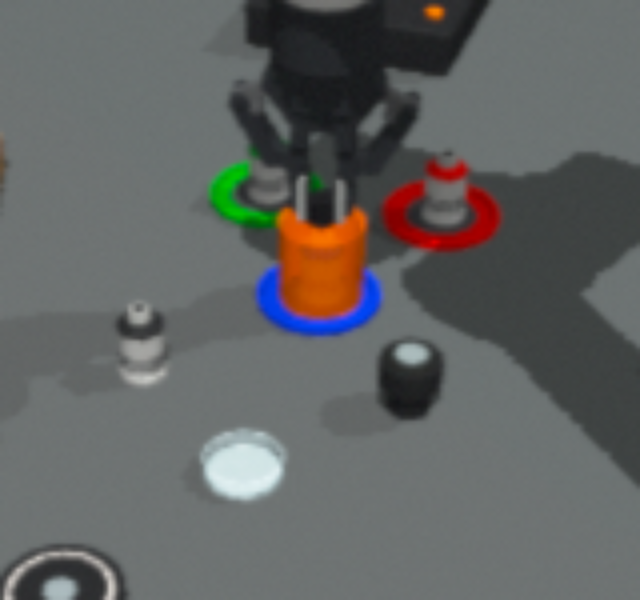

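View pics/w13.png

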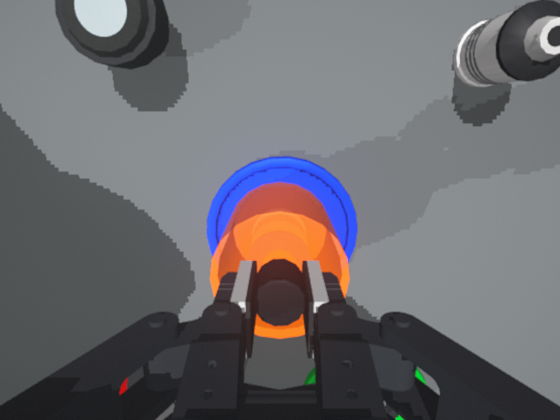

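The cover is resting on the floor of the blue seat: contact force 5 N, z as predicted. Release and lift clear.

```bash
python3 -m pendant '[[[0,0,0],[0,0,0]],[[0,0,0],[0,0,0]],[[0,0,0],[0,0,0]],[[0,0,-0.05],[0,0,0]],[[0,0,-0.2],[0,0,0]],[[0,0,-0.4],[0,0,0]],[[0,0,-0.4],[0,0,0]],[[0,0,-0.4],[0,0,0]],[[0,0,0],[0,0,0]],[[0.4,0,0],[0,0,0]],[[0.6,0,0],[0,0,0]],[[0.6,0,0],[0,0,0]],[[0.6,0,0],[0,0,0]],[[0.4,0,0],[0,0,0]],[[0,0,0],[0,0,0]],[[0,0,0],[0,0,0]]]' 0.1 40
python3 - <<'E'
from h import *
t=env.get_image("top");cv2.imwrite("pics/t14.png",cv2.resize(t["image"][130:300,280:500,::-1],None,fx=3,fy=3))
d=env.get_image("side");cv2.imwrite("pics/s14.png",cv2.resize(d["image"][90:240,220:380,::-1],None,fx=4,fy=4))
for n,X in dict(r=[.457,-.3325,.007],g=[.6,-.3438,.007],b=[.54,-.2114,.007],kb=[.54,-.2114,.091]).items(): print(n,(proj(t,X)-[280,130])*3,(proj(d,X)-[220,90])*4)
for dd in(t,d):
  for c,z in(('red',.05),('green',.05),('orange',.054)):
    for a,b,ce,m in blobs(dd,c,10):
        w=ray(dd,*ce,z)
        if .4<w[0]<.65 and w[1]<-.1: print(c,a,w.round(4))
E
```

```text
time_s: 36.42
position: [0.5398, 0.0487, 0.2372]
tool_rot: [[0.0, 1.0, -0.001], [1.0, -0.0, -0.0], [-0.0, -0.001, -1.0]]
ft_force: [0.0, 0.4, -1.2]
grip_width: 0.0468
r [490.94164382 385.36359472] [439.80337417 212.89340851]
g [492.67991067 207.2920984 ] [264.99777702 191.94308898]
b [332.2069603  281.80374326] [317.33558918 293.25604741]
kb [362.42451536 266.57457148] [319.28353476 197.3988541 ]
red 919 [ 0.4549 -0.3166  0.05  ]
green 761 [ 0.5916 -0.3265  0.05  ]
orange 690 [ 0.5379 -0.2089  0.054 ]
red 42 [ 0.4558 -0.3276  0.05  ]
red 271 [ 0.4563 -0.2604  0.05  ]
green 33 [ 0.5983 -0.3375  0.05  ]
green 107 [ 0.6076 -0.2659  0.05  ]
green 33 [ 0.5669 -0.2983  0.05  ]
orange 16 [ 0.4853 -0.5864  0.054 ]
orange 452 [ 0.5354 -0.1866  0.054 ]
```

View pics/t14.png

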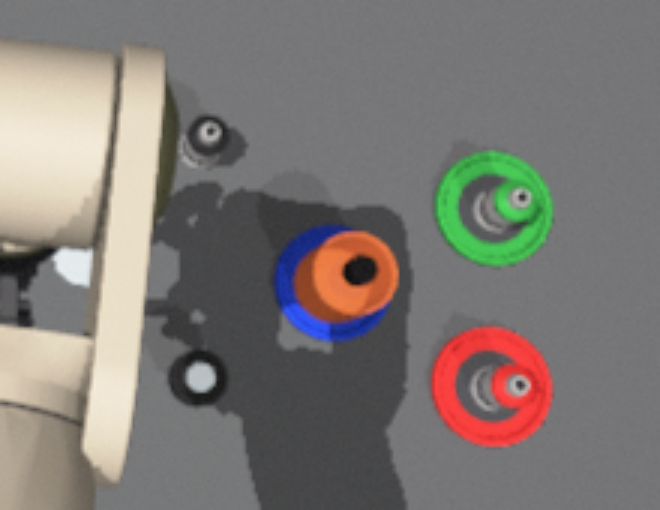

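View pics/s14.png

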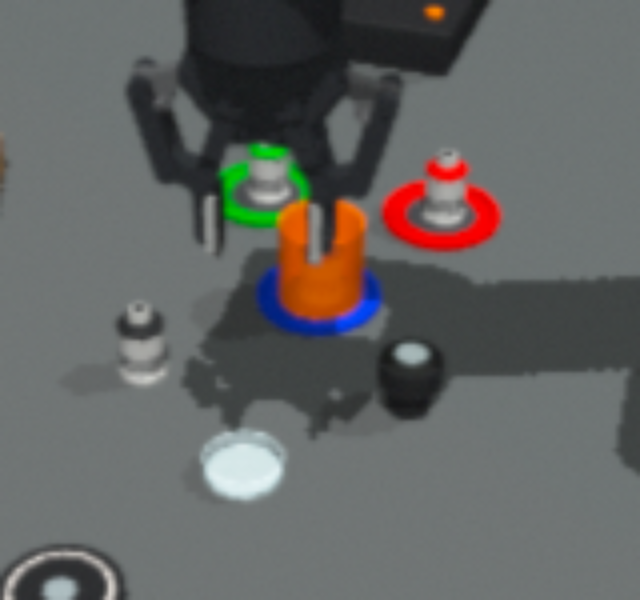

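In the top view the knob is at (360,269), against (362,267) predicted for a centred cover. Red and green are upright in their seats, and the spare, eyepiece and dish look unmoved. Handing in.

Run:
```python
from rig import env
env.close_job();print(env.observe()['time_s'])
```

```text
the job is handed in; nothing more can be done
the job is handed in; nothing more can be done
```

I stood the red, green and blue objectives upright in the seats of their own colour and let go. Then I set the orange cover over the blue one, let go and handed the job in at about 36.5 s of the 128 s. No verdict was reported.

- **Objectives:** each was released with the gripper 1–1.5 mm from its seat's measured centre. In the last top and side pictures red and green stand upright inside the grey spots. Blue is under the cover; it stood upright and centred when last seen.
- **Drop on release:** green was let go about 2–3 mm above its seat's floor, and red slightly above too; both stayed upright.
- **Cover:** it reached the floor at the predicted height (5 N contact, z 0.0933 m against 0.0932 m). In the top picture its knob is within about 2 mm of where a centred cover would show it.
- **Bystanders:** the spare, eyepiece and dish look unmoved in the pictures; I did not measure them again.
- **Disagreements:** at the start, the top and side cameras differed by up to about 6 mm in y on the objectives. The wrist pictures settled this before each grasp. A final check on colour-blob centres was useless, because bands and rims of one colour merged, so I went by the pictures and the knob position instead.

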